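# Lock the sheet shear with its linchpin

### The job

The class is over: lock the green guillotine shear. Bring its red handle right down so that the arm's slot drops over the drilled locking post, push the loose linchpin from the handle side through the hole in the post until its brass head meets the post, then swing its sprung wire ring over the post until it snaps down over the pin's end. Leave the other things on the bench as they are.

Things in the scene. Friction and masses are not known exactly. Their poses are not given: they have to be found in the camera images.
- shear: Green guillotine shear, bolted down, 290 x 175 mm. Origin on the bench under the centre of its locking post; x points from handle to pivot, z up. Bed top 60 mm up, x 24 to 199, y -120 to -6 mm. Steel locking post: 22 mm along x, 24 along y, top 109 mm up. Pivot cheeks 102 mm up at x = 200 mm.
- post_hole (a point): Centre of the hole through the locking post, 95 mm above the bench, on the post's centre line; the hole runs along the shear's x axis, 14.6 mm across and 22 mm long (mouths at x = -11 and +11 mm), edges chamfered 1.5 mm. Axes as the shear's.
- shear_arm (a joint): Arm angle: 0 = right down on its stop, grows as the handle rises (to 0.9). Turns about a line along the shear's y at x = 200 mm, 80 mm up; stays where left; 3 to 8 N on the handle bring it down. When down: a level flat bar 46 mm wide, x -71 to 45 mm, top 85 mm up (10 mm under the hole's axis), its slot (x -18 to 16, 30 mm wide) round the post; then the knife, back 93 mm up, to the pivot.
- shear_handle (a point): Centre of the red round handle, 28 mm thick and 105 mm long along the arm, 322 mm from the pivot along the arm and 14 mm below the pivot's line, so that its top is level with the pivot when down; moves with the arm. Handle down: centre at shear x = -122 mm, 66 mm up, its top 80 mm up.
- linchpin: Loose linchpin. Brass head 32 long x 18 wide x 18 mm high; steel shank 12 mm thick, 40 long, last 6 mm tapered to 6.4. Origin on the head's underside below the shoulder; x along the shank to the tip, z up; axis 9 mm above the underside. Front 24 mm of the head is bare, to grip across its width; ring feet behind. Starts level on the plate, ring open. In the post its head rests on the lowered arm.
- pin_shoulder (a point): On the pin's axis where the head's front face meets the shank; against the post when home.
- pin_tip (a point): Tip of the pin on its axis, 40 mm ahead of the shoulder.
- ring (a joint): Ring angle: 0 = open (leaning back 35 degrees past upright, its end 60 mm above the axis and 69 mm behind the shoulder), 2.18 = locked (ring along the pin, round the post, its end beyond the tip). Turns up and forward about an axis along the pin's y, 27 mm behind the shoulder on the pin's axis. Over-centre spring: below 1.53 it springs open, above it snaps shut; at most 1.5 N at the ring's end.
- ring_end (a point): Middle of the ring's far end, centre of the wire: 5 mm brass-coloured spring wire, a long loop up to 49 mm wide over the wire, whose end is 73.5 mm from the hinge axis. Moves with the ring.
- plate: Steel bench plate on a rubber pad, 220 (x) x 240 (y) x 20 mm high, heavy, does not move. Origin under its centre.
- mandrel: Bystander: tapered steel ring mandrel standing on its base, 62 mm across at the foot, 240 mm high. Origin under its centre.
- stamp_box: Bystander on the plate: blue box of letter stamps, 34 x 52 mm, 52 mm high with the stamps. Origin under its centre.
- dapping_block: Bystander on the plate: dark steel dapping cube, 44 mm. Origin under its centre.
- punch_rack: Bystander: magenta rack of punches, 50 x 130 mm, 54 mm high. Origin under its centre.
- hammer: Bystander: red-headed hammer lying down, 220 mm long along its x, 32 mm high. Origin on the bench, under the joint of handle and head.
- brass_blank: Bystander: brass blank lying on the shear's bed, 70 x 55 x 3 mm. Origin under its centre.
- file_pot: Bystander: yellow pot of needle files near the shear's handle, 54 mm across, 142 mm high with the files. Origin under its centre.
Things that resemble listed ones, but are neither listed nor needed, are in the scene too. Leave any blue or turquoise look-alike of the linchpin alone.

How it is judged:
By the outcome, as a careful person would: the job done as asked, in the order asked, and still so for the second after the job is handed in, with the robot touching nothing.
It also fails if it takes over 72 s, if anything falls off the work surface, if the arm or the gripper's body presses on something with over 40 N, if the wrist force passes 120 N, or if a joint passes its speed limit or range.

### The arm

A 6-joint arm with a two-finger parallel gripper is mounted at the origin on the work surface. World frame = base frame: x ahead of the robot, y to its left, z up, the work surface at z = 0. Lengths are in m, angles in degrees, forces in N, time in s.
With the tool pointing down it reaches from about 0.275 to 0.75 m from the base axis. Payload 10.2 kg.
Tool frame: the origin (TCP) lies at the very end of the fingers, on their centre line; the grasp point (between the pads) lies 19 mm behind it (tcp_to_grasp is the distance from the TCP to the grasp point, in m); z points along the fingers, y is the line along which they close (so a half turn about z gives the same grasp; the last joint's range is limited). The gripper opens to 88 mm and grips with 3 to 60 N. Pads are 18 mm wide; open, the fingers measure 123 mm over their backs; the gripper's body (75 mm by 187 mm) begins 45 mm behind the grasp point.
Start: joints at [54.981, 17.928, 85.812, -0, 76.261, -12.8], TCP at [0.199, 0.486, 0.205] pointing down, gripper open.
Joint ranges: [-168.41, 168.41], [-55.51, 124.54], [10.69, 146.95], [-70.63, 250.63], [1, 178], [-165.06, 165.06]. Speed limits (degrees/s): [136.94, 136.94, 172.46, 180, 180, 180].

### API

Orientations are given as [roll, pitch, yaw] about the fixed x, y, z axes, in that order (R = Rz(yaw) Ry(pitch) Rx(roll)).
In Python, from bench import state, camera, camera_model, finish_job, silhouettes, tcp_to_grasp gives the robot as it stands. The module is installed in compiled form; this text tells all that it offers.
- The arm moves only by the tool apply_moves, never from a script. Its argument "increments" is one flat list of numbers, 7 for each row, row after row: the shift along the tool's x, y, z as a fraction of full scale, then the turn, a rotation vector about the tool's x, y, z as a fraction of full scale, then the closure, from 0 (fully open) to 1 (shut). A call has 1 to 10 rows; each row shifts and turns the commanded pose from where the row before left it, along the tool's axes as they then stand; what a row does not reach is not made up. Full scale, the value 1, is 25 cm for a shift and 90 degrees for a turn. A row lasts 1/8 s, in which the tool goes at most 62.5 mm and 10.7 degrees, less where a joint would pass 70% of its speed; a pose out of reach is approached as far as the arm can. A call with a number of a shift or a turn outside -1 to 1 is refused whole. A call with a gripper value outside its range is refused whole. The fingers move at their own pace and stop on an object; "grip_force" is the grip in N (left out, the last holds). Time passes only in rows, so rows that do not move let the fingers close. It gives the time, the measured TCP pose, the force, the opening and the grip force at its end, in the units of the state.
- state(): the state, without advancing time (a new reading comes with each control period).
- camera(name): name is "scene" or "side" or "wrist"; returns (picture, depth): 400x640x3 uint8, red, green, blue; 400x640 float32, m along the optical axis (not along the pixel's ray), 0 where there is no reading.
- camera_model(name): a dict with "fx", "fy", "cx", "cy" (pixels), "world_to_cam" (4x4, takes a point from world to camera coordinates); the wrist camera has in their place "mount" (4x4, takes a point from camera to tool coordinates, whose origin is the TCP and whose axes are the flange's). Camera axes: x right, y down, z forward; pixel columns grow to the right and rows downward; lengths in m; the calibration is good to about 2 mm. A picture is of the moment at which its call begins: read the wrist's pose just before it. camera_model takes no time and is no camera call.
- finish_job(): hands the job in; it is judged then, once.
Trained networks look in the newest picture that a camera, given by its name, has taken for a name from the list of things; names that differ only in an ending like _2 or _b are one class to them, and where a whole thing is asked for, a point or a joint stands for the part that bears it (a point fixed in the world has none). Each returns a list of dicts, best first, with "p" (0 to 1); they miss things now and then, are a little off and sometimes report something else, mostly with a low value. They report only what shows in the picture. A call takes as long as a camera call. They do not tell look-alikes from the thing itself.
- silhouettes(camera, name): "mask" (400x640 bool, what is visible of it) and "pixel" ([column, row] in pixels, amid what is visible of it).
The state is a dict: "t": time; "qpos": joint angles; "qvel": joint speeds; "tau": joint torques, N m; "ee_pos": TCP position; "eef_rot": TCP orientation; "wrist_force": force on the tool from outside, world axes, zero at the start; "wrist_torque": the same for the moment, N m; "grip_width": finger opening in m; "grip_force": force on a finger pad.
Only numpy, scipy, OpenCV 4.12 (cv2) and the standard library are available. Lean on these libraries where they do the work, as an engineer would, in place of code of your own. Each camera call takes 0.05 s, during which the arm holds its last target. There are 200 camera calls.

## Working session

There is one attempt and no reset: what is moved stays moved. The work goes in short steps, Python scripts to look and compute and a tool call to move; the robot and the scene stay as the last step left them, time stands still between calls to the robot, and variables do not carry over. Pictures are saved under pics/ and viewed, at most 10 in all, crops included, and the job is handed in when it is done.

Besides the shell and the picture viewer there is one more tool, called after "Call:" in YAML: its name, and indented under it one key for each argument. apply_moves: Moves the arm, as the interface text tells. Shift numbers are shares of 25 cm and turn numbers shares of 90 degrees, none past 1 either way. Its arguments: {"type":"object","properties":{"increments":{"type":"array"},"grip_force":{"type":"number"}},"required":["increments"]}

```bash
mkdir -p pics; cat > h.py <<'E'
import numpy as np, cv2
from bench import *
from scipy.spatial.transform import Rotation as R
def T(s=None):
    s=s or state(); M=np.eye(4); M[:3,:3]=R.from_euler('xyz',s['eef_rot'],degrees=True).as_matrix(); M[:3,3]=s['ee_pos']; return M
def c2w(n):
    m=camera_model(n)
    return T()@m['mount'] if n=='wrist' else np.linalg.inv(m['world_to_cam'])
def cloud(n,d,M):
    m=camera_model(n); v,u=np.indices(d.shape)
    P=np.stack([(u-m['cx'])/m['fx']*d,(v-m['cy'])/m['fy']*d,d],-1)
    return P@M[:3,:3].T+M[:3,3]
E
cat > a.py <<'E'
from h import *
s=state();print(s)
for n in ['scene','side']:
    M=c2w(n);im,d=camera(n);cv2.imwrite(f'pics/{n}0.png',im[:,:,::-1]);P=cloud(n,d,M);print(n,M[:3,3].round(3))
    np.savez(f'{n}0.npz',im=im,d=d,P=P)
    for k in ['shear','shear_handle','linchpin','ring','plate','mandrel','stamp_box','dapping_block','punch_rack','hammer','file_pot']:
        for r in silhouettes(n,k)[:4]:
            m=r['mask']&(d>0); q=P[m]
            if len(q): print(k,round(r['p'],2),np.round(r['pixel']),m.sum(),np.median(q,0).round(3),q.min(0).round(3),q.max(0).round(3))
print(state()['t'])
E
python3 a.py
```

```text
{'t': 0.0, 'qpos': array([ 5.49821779e+01,  1.79569978e+01,  8.58521962e+01, -9.69009082e-04,
        7.62600499e+01, -1.27999276e+01]), 'qvel': array([ 0.03362266, -0.0594031 , -0.06393074, -0.12698161,  0.0557106 ,
        0.03418173]), 'tau': array([-1.89057668e-03, -4.02209473e+01, -2.52273256e+01,  6.93816296e-02,
        3.51902749e-02, -8.91813352e-05]), 'ee_pos': array([0.19837259, 0.48578272, 0.20439485]), 'eef_rot': array([-1.79932268e+02, -1.44231675e-02,  1.57782328e+02]), 'wrist_force': array([-0.37070888, -0.22136369,  0.55987941]), 'wrist_torque': array([-0.00599988,  0.00530184,  0.00588604]), 'grip_force': 0.0, 'grip_width': 0.08822126934526607}
scene [ 0.936 -0.397  1.086]
shear 0.72 [242. 336.] 9992 [ 0.653 -0.302  0.06 ] [ 0.274 -0.42  -0.005] [ 0.811 -0.183  0.22 ]
shear_handle 0.89 [218. 278.] 2258 [ 0.548 -0.266  0.166] [ 0.353 -0.314 -0.004] [ 0.764 -0.198  0.22 ]
linchpin 0.75 [350. 157.] 289 [0.521 0.237 0.035] [ 0.426  0.215 -0.002] [0.579 0.313 0.094]
linchpin 0.68 [358.  93.] 198 [0.387 0.453 0.014] [ 0.312  0.403 -0.005] [0.413 0.537 0.068]
linchpin 0.67
[... 2042 characters left out ...]
.018] [0.663 0.192 0.213]
dapping_block 0.45 [422. 237.] 5635 [ 0.589 -0.3    0.06 ] [ 0.393 -0.428 -0.002] [ 0.83  -0.101  0.219]
dapping_block 0.38 [263. 154.] 218 [0.623 0.336 0.054] [0.612 0.319 0.   ] [0.701 0.461 0.076]
punch_rack 0.83 [299. 154.] 547 [0.713 0.254 0.029] [ 0.647  0.184 -0.003] [0.806 0.371 0.062]
hammer 0.79 [346. 238.] 451 [ 0.512 -0.125  0.019] [ 0.393 -0.248 -0.002] [ 0.647 -0.087  0.202]
hammer 0.53 [253. 177.] 15 [0.474 0.232 0.079] [0.466 0.219 0.047] [0.498 0.265 0.091]
file_pot 0.83 [410. 287.] 977 [ 0.443 -0.364  0.075] [ 0.429 -0.385 -0.003] [ 0.572 -0.295  0.145]
file_pot 0.55 [301. 170.] 159 [0.63  0.158 0.058] [ 0.451 -0.003  0.009] [0.706 0.249 0.241]
1.2
```

View pics/scene0.png

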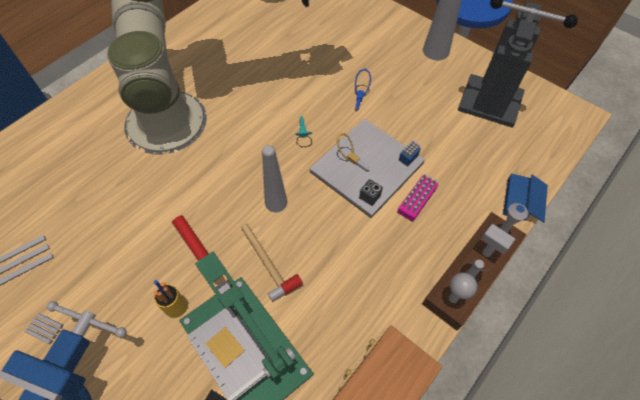

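View pics/side0.png

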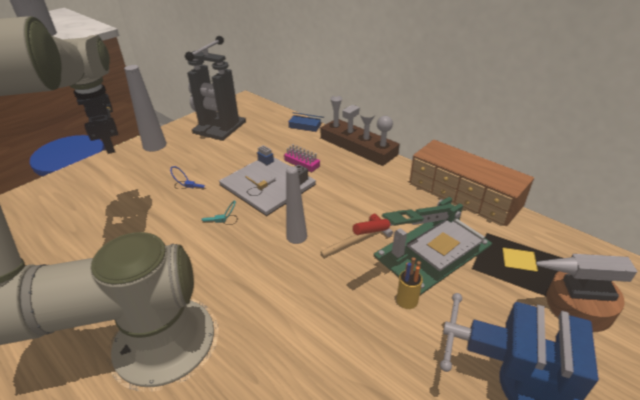

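The scene view shows the brass pin, ring open, on the plate at (350,157). The turquoise (303,130) and blue (360,95) look-alikes lie off the plate. The shear is at lower left with its red handle raised at (190,238) and the file pot at (170,300). The side view agrees. Next I'll get rough poses.

```bash
cat >> h.py <<'E'
def lines(P): # centroid, principal dir
    c=np.median(P,0); u,s,v=np.linalg.svd(P-P.mean(0),full_matrices=False); return P.mean(0),v[0],s
def moves(pos,yaw=None,step=0.2,tstep=0.11):
    """rows to tool-down pose"""
    M=T(); D=M[:3,:3].T@(np.array(pos)-M[:3,3])/0.25
    s=state(); y=s['eef_rot'][2]; dy=0 if yaw is None else ((yaw-y+180)%360-180)
    n=int(np.ceil(max(np.abs(D).max()/step,abs(dy)/90/tstep,1)))
    print('tool delta/0.25',D.round(3),'world-yaw change',round(dy,1),'=> toolz turn',round(-dy/90,3),'rows',n)
E
python3 - <<'E'
from h import *
for n in ['scene','side']:
    z=np.load(n+'0.npz');im=z['im'].astype(int);P=z['P'];d=z['d']
    r,g,b=im[...,0],im[...,1],im[...,2]
    red=(r>120)&(g<60)&(b<60)&(d>0)&(P[...,2]>.1)&(P[...,1]<0)
    q=P[red];c,v,s=lines(q);print(n,'handle',len(q),c.round(3),v.round(3),q.min(0).round(3),q.max(0).round(3))
    gr=(g>r*1.3)&(g>b*1.15)&(d>0)&(P[...,1]<0)
    q=P[gr];print('green',len(q),q.min(0).round(3),q.max(0).round(3))
    base=q[(q[:,2]<.068)]
    print(cv2.minAreaRect(base[:,:2].astype(np.float32)*1000), np.histogram(q[:,2],bins=np.arange(-.01,.25,.01)))
    pl=(np.abs(r-g)<25)&(np.abs(P[...,2]-.02)<.006)&(abs(P[...,0]-.56)<.15)&(abs(P[...,1]-.25)<.15)
    k=P[pl][:,:2].astype(np.float32)*1000; print('plate',cv2.minAreaRect(k))
E
```

```text
scene handle 546 [ 0.455 -0.247  0.197] [ 0.911 -0.179 -0.372] [ 0.408 -0.266  0.176] [ 0.501 -0.226  0.218]
green 5144 [ 0.498 -0.405  0.006] [ 0.81  -0.208  0.188]
((653.8261108398438, -317.281005859375), (170.4757080078125, 286.8140563964844), 78.98744201660156) (array([   0,  432, 2679,   22,   15,   13,   15,   23,   15,   54,  202,
        324,  112,  110,  110,  314,  156,  164,  263,  121,    0,    0,
          0,    0,    0]), array([-0.01,  0.  ,  0.01,  0.02,  0.03,  0.04,  0.05,  0.06,  0.07,
        0.08,  0.09,  0.1 ,  0.11,  0.12,  0.13,  0.14,  0.15,  0.16,
        0.17,  0.18,  0.19,  0.2 ,  0.21,  0.22,  0.23,  0.24]))
plate ((539.8909301757812, 263.9211730957031), (255.8856964111328, 264.1220397949219), 88.6770248413086)
side handle 169 [ 0.433 -0.25   0.199] [-0.914  0.246  0.322] [ 0.396 -0.265  0.175] [ 0.49  -0.229  0.219]
green 541 [ 0.512 -0.425  0.008] [ 0.768 -0.216  0.18 ]
((648.0459594726562, -318.1832580566406), (167.74607849121094, 277.54583740234375), 78.6115493774414) (array([  0,  19, 364,   0,   0,   0,   0,   0,   0,   0,  16,  61,   9,
        13,   8,  26,  15,   0,  10,   0,   0,   0,   0,   0,   0]), array([-0.01,  0.  ,  0.01,  0.02,  0.03,  0.04,  0.05,  0.06,  0.07,
        0.08,  0.09,  0.1 ,  0.11,  0.12,  0.13,  0.14,  0.15,  0.16,
        0.17,  0.18,  0.19,  0.2 ,  0.21,  0.22,  0.23,  0.24]))
plate ((557.41796875, 259.47021484375), (245.660888671875, 223.4740447998047), 88.40821838378906)
```

```bash
python3 - <<'E'
from h import *
print(camera_model('wrist'))
print(T().round(3))
z=np.load('scene0.npz');P=z['P']
for u,v in [(345,150),(350,157),(355,161),(362,166),(367,170)]: print(u,v,z['im'][v,u],P[v,u].round(3))
moves([0.50,0.237,0.25],170)
moves([0.431,-0.243,0.28],-11)
E
```

```text
{'fx': 314.9864088159763, 'fy': 314.9864088159763, 'cx': 321.7317358026443, 'cy': 201.23112817505665, 'mount': array([[ 1.40865240e-03, -9.66684426e-01, -2.55967256e-01,
         6.49943408e-02],
       [ 9.99998580e-01,  1.59851362e-03, -5.33692588e-04,
         1.03606022e-04],
       [ 9.25079459e-04, -2.55966141e-01,  9.66685305e-01,
        -1.78645176e-01],
       [ 0.00000000e+00,  0.00000000e+00,  0.00000000e+00,
         1.00000000e+00]])}
[[-0.926  0.378  0.     0.199]
 [ 0.378  0.926 -0.     0.486]
 [-0.    -0.    -1.     0.205]
 [ 0.     0.     0.     1.   ]]
345 150 [165 158 159] [0.486 0.253 0.02 ]
350 157 [154 124  70] [0.52  0.232 0.04 ]
355 161 [145 116  64] [0.537 0.234 0.034]
362 166 [126 121 121] [0.56  0.235 0.031]
367 170 [96 93 92] [0.578 0.235 0.028]
tool delta/0.25 [-1.493 -0.466 -0.18 ] world-yaw change 12.2 => toolz turn -0.136 rows 8
tool delta/0.25 [-1.963 -2.348 -0.3  ] world-yaw change -168.8 => toolz turn 1.875 rows 18
```

Call:
apply_moves:
  increments: [-0.19, -0.06, -0.03, 0, 0, 0, 0, -0.19, -0.06, -0.03, 0, 0, 0, 0, -0.19, -0.06, -0.03, 0, 0, 0, 0, -0.19, -0.06, -0.03, 0, 0, 0, 0, -0.19, -0.06, -0.03, 0, 0, 0, 0, -0.19, -0.06, -0.03, 0, 0, 0, 0, -0.19, -0.06, -0.03, 0, 0, 0, 0, -0.17, -0.05, 0, 0, 0, 0, 0, 0, 0, 0, 0, 0, 0, 0]

```text
t: 2.33
ee_pos: [0.5028, 0.2336, 0.2568]
eef_rot: [-180.0, -0.0, 157.6]
wrist_force: [-0.3, 1.8, -0.4]
grip_width: 0.0884
grip_force: 0.0
```

```bash
cat > w.py <<'E'
from h import *
import sys
tag=sys.argv[1]; s=state(); print(s['t'],s['ee_pos'].round(4),s['eef_rot'].round(2),s['wrist_force'].round(2),round(s['grip_width'],4))
M=c2w('wrist');im,d=camera('wrist');P=cloud('wrist',d,M)
np.savez(tag+'.npz',im=im,d=d,P=P,M=M);cv2.imwrite(f'pics/{tag}.png',im[:,:,::-1])
for k in sys.argv[2:]:
    for i,r in enumerate(silhouettes('wrist',k)[:2]):
        m=r['mask']&(d>0);q=P[m];np.save(f'{tag}_{k}{i}.npy',r['mask'])
        print(k,round(r['p'],2),np.round(r['pixel']),m.sum(),np.median(q,0).round(3),q.min(0).round(3),q.max(0).round(3))
E
python3 w.py w1 linchpin ring pin_tip
```

```text
2.325 [0.5028 0.2336 0.2568] [-1.7996e+02 -3.0000e-02  1.5758e+02] [-0.32  1.77 -0.43] 0.0884
linchpin 0.87 [273.  52.] 1300 [0.345 0.233 0.017] [ 0.302  0.179 -0.002] [0.39  0.273 0.072]
linchpin 0.82 [335. 176.] 963 [0.515 0.241 0.037] [0.469 0.217 0.016] [0.578 0.267 0.092]
ring 0.89 [251.  86.] 451 [0.373 0.205 0.05 ] [ 0.338  0.176 -0.002] [0.39  0.237 0.072]
ring 0.69 [317. 153.] 334 [0.481 0.24  0.077] [0.469 0.219 0.016] [0.517 0.266 0.092]
pin_tip 0.72 [448.  19.] 990 [0.393 0.441 0.014] [ 0.373  0.402 -0.003] [0.413 0.498 0.029]
pin_tip 0.65 [334. 176.] 1046 [0.516 0.242 0.037] [0.469 0.219 0.016] [0.58  0.268 0.092]
```

View pics/w1.png

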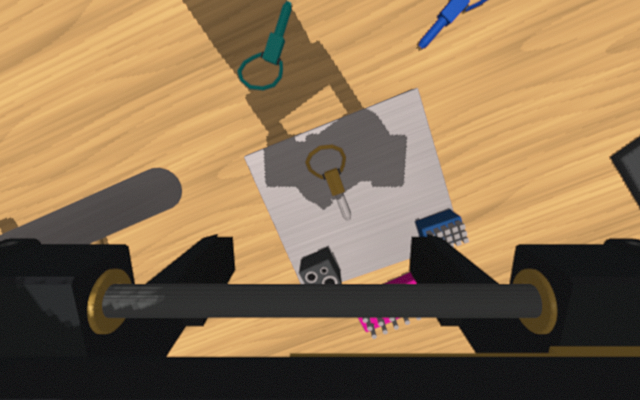

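The wrist view shows the brass pin on the plate: ring at (325,160), head at (335,185), shank tip at (348,217). The dapping block (320,265) and stamp box (440,230) are clear of it.

```bash
cat > pin.py <<'E'
from h import *
import sys
tag,i=sys.argv[1],sys.argv[2]
z=np.load(tag+'.npz');P=z['P'];m=np.load(f'{tag}_linchpin{i}.npy');m=cv2.dilate(m.astype(np.uint8),np.ones((5,5)))>0
q=P[m&(z['d']>0)]
head=q[(q[:,2]>.0355)&(q[:,2]<.0405)]; sh=q[(q[:,2]>.0265)&(q[:,2]<.0345)]
for n,a in (('head',head),('shank',sh),('ring',q[q[:,2]>.05])):
    print(n,len(a),a.mean(0).round(4),np.percentile(a,[2,98],0).round(4).tolist(),cv2.minAreaRect(a[:,:2].astype(np.float32)*1000))
print('plate z',np.median(q[(q[:,2]<.024),2]))
E
python3 pin.py w1 1
```

```text
head 341 [0.5226 0.2418 0.0369] [[0.5073, 0.2279, 0.0357], [0.5391, 0.2571, 0.0391]] ((527.3010864257812, 234.98388671875), (35.745418548583984, 56.141258239746094), 69.0177993774414)
shank 282 [0.5492 0.2412 0.032 ] [[0.5079, 0.2293, 0.0285], [0.578, 0.2548, 0.0343]] ((542.103515625, 236.30482482910156), (30.200023651123047, 71.89280700683594), 78.91645050048828)
ring 285 [0.4805 0.2436 0.0768] [[0.4696, 0.22, 0.0519], [0.4987, 0.266, 0.0905]] ((484.31890869140625, 243.21414184570312), (47.598758697509766, 31.472660064697266), 87.97303771972656)
plate z 0.018856670925601893
```

```bash
python3 -c "
from h import *
moves([0.46,-0.25,0.34],79)"
```

```text
tool delta/0.25 [-0.583 -1.862 -0.33 ] world-yaw change -78.8 => toolz turn 0.876 rows 10
```

Call:
apply_moves:
  increments: [-0.06, -0.19, -0.08, 0, 0, 0, 1, -0.06, -0.19, -0.08, 0, 0, 0, 1, -0.06, -0.19, -0.08, 0, 0, 0, 1, -0.06, -0.19, -0.08, 0, 0, 0, 1, -0.06, -0.19, -0.01, 0, 0, 0, 1, -0.06, -0.19, 0, 0, 0, 0, 1, -0.06, -0.19, 0, 0, 0, 0, 1, -0.06, -0.19, 0, 0, 0, 0, 1, -0.06, -0.19, 0, 0, 0, 0, 1, -0.04, -0.15, 0, 0, 0, 0, 1]
  grip_force: 20

```text
t: 3.78
ee_pos: [0.4595, -0.2505, 0.34]
eef_rot: [180.0, 0.0, 157.8]
wrist_force: [0.0, 1.0, 1.2]
grip_width: 0.0005
grip_force: 0.0
```

Call:
apply_moves:
  increments: [0, 0, 0, 0, 0, 0.11, 1, 0, 0, 0, 0, 0, 0.11, 1, 0, 0, 0, 0, 0, 0.11, 1, 0, 0, 0, 0, 0, 0.11, 1, 0, 0, 0, 0, 0, 0.11, 1, 0, 0, 0, 0, 0, 0.11, 1, 0, 0, 0, 0, 0, 0.11, 1, 0, 0, 0, 0, 0, 0.105, 1, 0, 0, 0, 0, 0, 0, 1]

```text
t: 4.9
ee_pos: [0.4598, -0.2489, 0.3401]
eef_rot: [180.0, 0.0, 79.2]
wrist_force: [0.4, -0.4, -0.8]
grip_width: 0.0007
grip_force: 0.0
```

```bash
python3 w.py w2 shear shear_handle file_pot; python3 - <<'E'
from h import *
z=np.load('w2.npz');im=z['im'].astype(int);P=z['P'];d=z['d']
r,g,b=im[...,0],im[...,1],im[...,2]
red=(r>100)&(g<60)&(b<60)&(d>0)&(P[...,2]>.1)&(P[...,1]<-.2)
q=P[red];c,v,s=lines(q);print('handle',len(q),c.round(3),v.round(3),q.min(0).round(3),q.max(0).round(3),cv2.minAreaRect(q[:,:2].astype(np.float32)*1000))
E
```

```text
4.9 [ 0.4598 -0.2489  0.3401] [1.7999e+02 1.0000e-02 7.9200e+01] [ 0.38 -0.43 -0.84] 0.0007
shear 0.75 [432. 175.] 21258 [ 0.612 -0.278  0.059] [ 0.398 -0.441 -0.004] [ 0.829 -0.204  0.218]
shear 0.59 [334. 222.] 949 [ 0.463 -0.339  0.079] [ 0.431 -0.397 -0.003] [ 0.49 -0.24  0.38]
shear_handle 0.78 [383. 171.] 6998 [ 0.528 -0.257  0.174] [ 0.398 -0.316 -0.001] [ 0.772 -0.223  0.218]
file_pot 0.64 [335. 222.] 881 [ 0.462 -0.339  0.079] [ 0.435 -0.367 -0.002] [ 0.488 -0.33   0.109]
handle 2309 [ 0.449 -0.242  0.198] [-0.915  0.174  0.365] [ 0.4   -0.264  0.17 ] [ 0.501 -0.223  0.218] ((451.1483459472656, -243.03929138183594), (24.9354305267334, 101.95502471923828), 78.93622589111328)
```

View pics/w2.png

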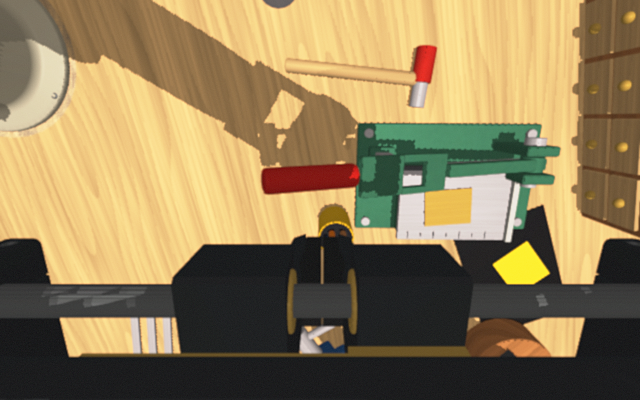

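Handle fills (262-360,165-192), with its axis at about (0.451, -0.243) and yaw -11. The file pot at (335,220) is clear. Pressing down now.

Call:
apply_moves:
  increments: [0.02, -0.07, 0.14, 0, 0, 0, 1, 0, 0, 0.14, 0, 0, 0, 1, 0, 0, 0.14, 0, 0, 0, 1, 0, 0, 0.07, 0, 0, 0, 1, 0, 0, 0.06, 0, 0, 0, 1, 0, 0, 0.06, 0, 0, 0, 1, 0, 0, 0.06, 0, 0, 0, 1, 0, 0, 0.06, 0, 0, 0, 1]

```text
t: 6.1
ee_pos: [0.4435, -0.2418, 0.1569]
eef_rot: [180.0, 0.0, 79.0]
wrist_force: [-1.2, 0.8, 4.5]
grip_width: 0.0005
grip_force: 1.3
```

Call:
apply_moves:
  increments: [0, 0, 0.06, 0, 0, 0, 1, 0, 0, 0.06, 0, 0, 0, 1, 0, 0, 0.06, 0, 0, 0, 1, 0, 0, 0.05, 0, 0, 0, 1, 0, 0, 0.03, 0, 0, 0, 1, 0, 0, 0.02, 0, 0, 0, 1, 0, 0, 0.01, 0, 0, 0, 1]

```text
t: 6.98
ee_pos: [0.4435, -0.2416, 0.0848]
eef_rot: [180.0, -0.0, 79.0]
wrist_force: [-0.1, 0.5, 2.7]
grip_width: -0.0
grip_force: 1.2
```

Call:
apply_moves:
  increments: [0, 0, 0.01, 0, 0, 0, 1, 0, 0, 0.01, 0, 0, 0, 1, 0, 0, 0.006, 0, 0, 0, 1, 0, 0, 0, 0, 0, 0, 1]

```text
t: 7.48
ee_pos: [0.4435, -0.2417, 0.0783]
eef_rot: [180.0, 0.0, 79.0]
wrist_force: [-1.0, 0.0, 1.9]
grip_width: 0.0004
grip_force: 0.3
```

Call:
apply_moves:
  increments: [0, 0, 0.006, 0, 0, 0, 1, 0, 0, 0.006, 0, 0, 0, 1, 0, 0, 0, 0, 0, 0, 1]

```text
t: 7.85
ee_pos: [0.4434, -0.2416, 0.0753]
eef_rot: [-180.0, -0.0, 79.0]
wrist_force: [-0.6, -0.1, 1.7]
grip_width: 0.0005
grip_force: 0.4
```

```bash
python3 - <<'E'
from h import *
print(state()['wrist_force'],state()['wrist_torque'],state()['ee_pos'])
out=[]
for n,(u,v) in (('scene',(220,270)),('side',(410,220))):
    M=c2w(n);im,d=camera(n);P=cloud(n,d,M);np.savez(n+'1.npz',im=im,d=d,P=P)
    c=im[v-60:v+60,u-80:u+80,::-1];out.append(cv2.resize(c,None,fx=2.5,fy=2.5,interpolation=2))
    i=im.astype(int);r,g,b=i[...,0],i[...,1],i[...,2]
    red=(r>100)&(g<60)&(b<60)&(d>0)&(P[...,1]<-.2)&(P[...,0]<.53)
    q=P[red];print(n,len(q),q.min(0).round(3),q.max(0).round(3),np.median(q,0).round(3))
cv2.imwrite('pics/dn.png',np.hstack(out))
E
```

```text
[-0.58510491 -0.1019005   1.70371301] [-0.04531898  0.18185012  0.02650987] [ 0.44342097 -0.24162074  0.0752929 ]Traceback (most recent call last):
  File "<stdin>", line 9, in <module>
    return umr_minimum(a, axis, None, out, keepdims, initial, where)
ValueError: zero-size array to reduction operation minimum which has no identity
```

Call:
apply_moves:
  increments: [0, 0, -0.1, 0, 0, 0, 1, 0, 0, -0.15, 0, 0, 0, 1, 0, 0, -0.2, 0, 0, 0, 1, 0, 0.1, -0.2, 0, 0, 0, 1, 0, 0.1, -0.15, 0, 0, 0, 1, 0, 0, 0, 0, 0, 0, 1, 0, 0, 0, 0, 0, 0, 1]

```text
t: 8.78
ee_pos: [0.492, -0.2508, 0.274]
eef_rot: [-179.9, -0.1, 79.0]
wrist_force: [-0.2, -0.4, -0.4]
grip_width: 0.0003
grip_force: 0.0
```

```bash
cat > sh.py <<'E'
from h import *
import sys
tag=sys.argv[1]
z=np.load(tag+'.npz');im=z['im'].astype(int);P=z['P'];d=z['d']
r,g,b=im[...,0],im[...,1],im[...,2]
red=(r>90)&(g<60)&(b<60)&(d>0)&(P[...,1]<-.2)&(P[...,0]<.55)&(P[...,2]>.03)
q=P[red];c,v,s=lines(q);print('handle',len(q),c.round(4),v.round(4),'topz',np.percentile(q[:,2],[50,95,99]).round(4),cv2.minAreaRect(q[:,:2].astype(np.float32)*1000))
a=np.radians(-11); ux=np.array([np.cos(a),np.sin(a)]);uy=np.array([-ux[1],ux[0]])
o=np.array([.551,-.266]); L=np.stack([(P[...,:2]-o)@ux,(P[...,:2]-o)@uy,P[...,2]],-1)
for lab,zl,zh,xl,xh in (('post top',.104,.113,-.04,.04),('bar',.08,.09,-.08,.05)):
    m=(d>0)&(L[...,2]>zl)&(L[...,2]<zh)&(L[...,0]>xl)&(L[...,0]<xh)&(abs(L[...,1])<.05)
    q=P[m]
    if len(q)>5: print(lab,len(q),q.mean(0).round(4),np.percentile(L[m],[2,98],0).round(4).tolist(),cv2.minAreaRect(q[:,:2].astype(np.float32)*1000))
E
python3 w.py w3; python3 sh.py w3
```

```text
8.775 [ 0.492  -0.2508  0.274 ] [-1.7989e+02 -6.0000e-02  7.9030e+01] [-0.16 -0.37 -0.45] 0.0003
handle 2067 [ 0.4343 -0.2386  0.105 ] [ 0.9755 -0.1989 -0.0939] topz [0.1054 0.1109 0.1121] ((433.8479919433594, -239.35348510742188), (25.094263076782227, 101.45321655273438), 77.74954223632812)
post top 1051 [ 0.5343 -0.2603  0.1062] [[-0.0392, -0.0189, 0.1041], [0.0105, 0.0229, 0.1091]] ((537.5982666015625, -261.76141357421875), (44.93394088745117, 51.63877487182617), 78.50285339355469)
bar 60 [ 0.5462 -0.2585  0.087 ] [[-0.0601, -0.0082, 0.0812], [0.0422, 0.0245, 0.0898]] ((539.5142822265625, -258.356201171875), (29.32874298095703, 116.59803009033203), 83.93951416015625)
```

View pics/w3.png

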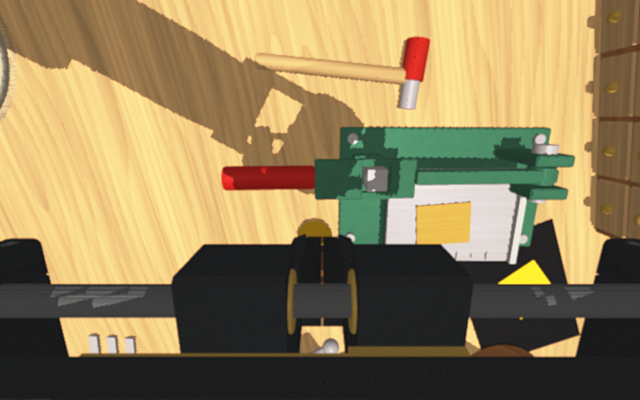

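The post at (375,178) is already in the slot, but the handle's top reads 0.105 m, so the arm is still about 0.08 rad up. The tool must have slipped, or the arm came back up. I'll press again in small steps and watch.

```bash
python3 -c "
from h import *
moves([0.432,-0.239,0.13])"
```

```text
tool delta/0.25 [-0.    -0.242  0.576] world-yaw change 0 => toolz turn 0.0 rows 3
```

Call:
apply_moves:
  increments: [0, -0.12, 0.1, 0, 0, 0, 1, 0, -0.12, 0.15, 0, 0, 0, 1, 0, 0, 0.16, 0, 0, 0, 1, 0, 0, 0.16, 0, 0, 0, 1, 0, 0, 0.05, 0, 0, 0, 1, 0, 0, 0.05, 0, 0, 0, 1, 0, 0, 0.03, 0, 0, 0, 1, 0, 0, 0, 0, 0, 0, 1]

```text
t: 9.82
ee_pos: [0.4337, -0.2398, 0.1005]
eef_rot: [180.0, 0.0, 79.0]
wrist_force: [0.1, 0.5, 0.3]
grip_width: 0.0002
grip_force: 0.0
```

```bash
python3 w.py w4; python3 sh.py w4
```

```text
9.825 [ 0.4337 -0.2398  0.1005] [180.     0.    79.03] [0.14 0.5  0.32] 0.0002
handle 5969 [ 0.4344 -0.2345  0.1042] [-0.9746  0.2066  0.0864] topz [0.1045 0.1109 0.1121] ((436.4034729003906, -225.88499450683594), (40.79854202270508, 103.76265716552734), 76.7789077758789)
post top 3622 [ 0.5359 -0.2598  0.1061] [[-0.0393, -0.0172, 0.1041], [0.011, 0.023, 0.1088]] ((538.3322143554688, -260.9972839355469), (45.41497802734375, 53.22174072265625), 79.06381225585938)
bar 118 [ 0.5396 -0.261   0.0877] [[-0.0778, -0.0041, 0.0859], [0.0247, 0.0218, 0.0899]] ((535.6126708984375, -255.52227783203125), (26.65284538269043, 122.46382904052734), 83.12805938720703)
```

View pics/w4.png

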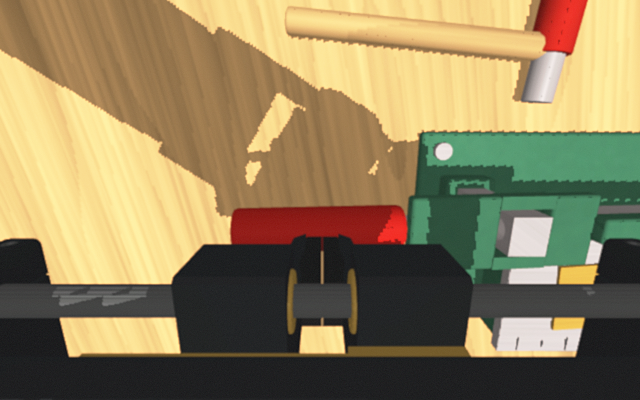

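Call:
apply_moves:
  increments: [0, 0, 0.02, 0, 0, 0, 1, 0, 0, 0.02, 0, 0, 0, 1, 0, 0, 0.02, 0, 0, 0, 1]

```text
t: 10.25
ee_pos: [0.4336, -0.2397, 0.0851]
eef_rot: [-180.0, -0.0, 79.0]
wrist_force: [0.8, -0.6, -0.0]
grip_width: 0.0005
grip_force: 0.0
```

```bash
cat > hz.py <<'E'
from h import *
import sys
z=np.load(sys.argv[1]+'.npz');im=z['im'].astype(int);P=z['P'];d=z['d']
r,g,b=im[...,0],im[...,1],im[...,2]
red=(r>90)&(g<60)&(b<60)&(d>0)&(P[...,1]<-.2)&(P[...,0]<.55)&(P[...,2]>.03)
q=P[red]
for x in np.arange(.38,.5,.02):
    s=q[abs(q[:,0]-x)<.01]
    if len(s)>20: print(round(x,2),'z98',np.percentile(s[:,2],98).round(4),'y range',np.percentile(s[:,1],[1,99]).round(4))
E
python3 hz.py w4; python3 w.py w5;python3 hz.py w5
```

```text
0.38 z98 0.1126 y range [-0.2348 -0.2181]
0.4 z98 0.1119 y range [-0.2385 -0.219 ]
0.42 z98 0.1101 y range [-0.2401 -0.2229]
0.44 z98 0.1081 y range [-0.2432 -0.2268]
0.46 z98 0.1063 y range [-0.253  -0.2307]
0.48 z98 0.1046 y range [-0.2557 -0.2346]
10.25 [ 0.4336 -0.2397  0.0851] [-180.     -0.     79.03] [ 0.75 -0.56 -0.05] 0.0005
0.38 z98 0.1116 y range [-0.2282 -0.2178]
0.4 z98 0.1113 y range [-0.2322 -0.2188]
0.42 z98 0.1098 y range [-0.2343 -0.2227]
0.44 z98 0.1067 y range [-0.2378 -0.2265]
0.46 z98 0.1858 y range [-0.246  -0.2108]
0.48 z98 0.1044 y range [-0.2495 -0.2345]
```

```bash
python3 - <<'E'
from h import *
m=camera_model('wrist');z=np.load('w1.npz');d=z['d']
Q=cloud('wrist',d,m['mount'])
for v in range(232,300,6): print(v,[tuple((Q[v,u]*1000).round(0).astype(int)) if d[v,u]>0 else 0 for u in (150,190,215,225,230,420,430,450)])
z=np.load('w3.npz');d=z['d'];Q=cloud('wrist',d,m['mount'])
for v in range(232,300,6): print(v,[tuple((Q[v,u]*1000).round(0).astype(int)) if d[v,u]>0 else 0 for u in (300,310,318,322,328,340)])
E
```

```text
232 [(np.int64(-97), np.int64(-252), np.int64(256)), (np.int64(-97), np.int64(-193), np.int64(256)), (np.int64(-98), np.int64(-157), np.int64(258)), (np.int64(-98), np.int64(-142), np.int64(259)), (np.int64(-98), np.int64(-135), np.int64(258)), (np.int64(-80), np.int64(130), np.int64(211)), (np.int64(-74), np.int64(138), np.int64(197)), (np.int64(-74), np.int64(163), np.int64(197))]
238 [(np.int64(-108), np.int64(-254), np.int64(258)), (np.int64(-107), np.int64(-194), np.int64(257)), (np.int64(9), np.int64(-51), np.int64(-36)), (np.int64(9), np.int64(-46), np.int64(-35)), (np.int64(9), np.int64(-44), np.int64(-36)), (np.int64(8), np.int64(49), np.int64(-34)), (np.int64(10), np.int64(52), np.int64(-38)), (np.int64(-78), np.int64(159), np.int64(185))]
244 [(np.int64(-117), np.int64(-255), np.int64(258)), (np.int64(-117), np.int64(-196), np.int64(258)), (np.int64(9), np.int64(-49), np.int64(-43)), (np.int64(9), np.int64(-44), np.int64(-43)), (np.int64(7), np.int64(-43), np.int64(-38)), (np.int64(9), np.int64(46), np.int64(-43)), (np.int64(9), np.int64(51), np.int64(-43)), (np.int64(-86)
[... 5889 characters left out ...]
t64(-111)), (np.int64(26), np.int64(1), np.int64(-111)), (np.int64(27), np.int64(2), np.int64(-111)), (np.int64(27), np.int64(5), np.int64(-111))]
292 [(np.int64(26), np.int64(-4), np.int64(-112)), (np.int64(26), np.int64(-2), np.int64(-113)), (np.int64(26), np.int64(0), np.int64(-113)), (np.int64(26), np.int64(1), np.int64(-113)), (np.int64(26), np.int64(2), np.int64(-113)), (np.int64(26), np.int64(5), np.int64(-113))]
298 [(np.int64(24), np.int64(-4), np.int64(-113)), (np.int64(24), np.int64(-2), np.int64(-112)), (np.int64(25), np.int64(0), np.int64(-114)), (np.int64(25), np.int64(1), np.int64(-114)), (np.int64(25), np.int64(2), np.int64(-113)), (np.int64(25), np.int64(5), np.int64(-114))]
```

```bash
python3 -c "
from h import *
print(tcp_to_grasp, tcp_to_grasp() if callable(tcp_to_grasp) else '')
moves([0.432,-0.239,0.06])"
```

```text
0.0187 
tool delta/0.25 [ 0.001 -0.006  0.098] world-yaw change 0 => toolz turn 0.0 rows 1
```

The depth image of the fingers settles it. Their real ends lie about 34 mm behind the reported TCP, so the first press stopped early. I'll work with that 34 mm offset and carry on pressing.

Call:
apply_moves:
  increments: [0, 0, 0.05, 0, 0, 0, 1, 0, 0, 0.04, 0, 0, 0, 1, 0, 0, 0.02, 0, 0, 0, 1, 0, 0, 0.02, 0, 0, 0, 1, 0, 0, 0.01, 0, 0, 0, 1, 0, 0, 0, 0, 0, 0, 1]

```text
t: 11.05
ee_pos: [0.4337, -0.2396, 0.0503]
eef_rot: [180.0, -0.0, 79.0]
wrist_force: [0.1, -0.2, -0.5]
grip_width: 0.0003
grip_force: 0.0
```

```bash
python3 w.py w6;python3 hz.py w6
```

```text
11.05 [ 0.4337 -0.2396  0.0503] [ 1.7999e+02 -1.0000e-02  7.9030e+01] [ 0.06 -0.15 -0.48] 0.0003
0.38 z98 0.0818 y range [-0.2264 -0.2179]
0.4 z98 0.0815 y range [-0.2299 -0.2188]
0.42 z98 0.0812 y range [-0.2318 -0.2226]
0.44 z98 0.0795 y range [-0.2347 -0.2264]
0.46 z98 0.082 y range [-0.2416 -0.2109]
0.48 z98 0.0806 y range [-0.2447 -0.2343]
```

Call:
apply_moves:
  increments: [0, 0, 0.01, 0, 0, 0, 1, 0, 0, 0.008, 0, 0, 0, 1, 0, 0, 0.006, 0, 0, 0, 1]

```text
t: 11.48
ee_pos: [0.4339, -0.2399, 0.0461]
eef_rot: [180.0, 0.0, 79.0]
wrist_force: [-8.6, 7.6, 33.4]
grip_width: 0.0003
grip_force: 16.5
```

```bash
python3 w.py w7;python3 hz.py w7
```

```text
11.475 [ 0.4339 -0.2399  0.0461] [1.7995e+02 3.0000e-02 7.9050e+01] [-8.55  7.61 33.41] 0.0003
0.38 z98 0.0776 y range [-0.2265 -0.2179]
0.4 z98 0.0776 y range [-0.2299 -0.2187]
0.42 z98 0.0776 y range [-0.2318 -0.2226]
0.44 z98 0.0761 y range [-0.2344 -0.2266]
0.46 z98 0.0781 y range [-0.2415 -0.2113]
0.48 z98 0.0775 y range [-0.2444 -0.2345]
```

At the stop: the handle is level and the press force is 33 N. This confirms the 34 mm tip offset. Lifting to measure the post.

Call:
apply_moves:
  increments: [0, 0, -0.03, 0, 0, 0, 1, 0, 0, -0.1, 0, 0, 0, 1, 0, 0, -0.15, 0, 0, 0, 1, 0, 0.1, -0.2, 0, 0, 0, 1, 0, 0.2, -0.1, 0, 0, 0, 1, 0, 0.15, 0, 0, 0, 0, 1, 0, 0, 0, 0, 0, 0, 1, 0, 0, 0, 0, 0, 0, 1]

```text
t: 12.52
ee_pos: [0.5434, -0.2609, 0.1889]
eef_rot: [-179.9, -0.0, 79.0]
wrist_force: [-0.1, 0.5, 0.7]
grip_width: 0.0006
grip_force: 0.0
```

```bash
python3 w.py w8; python3 sh.py w8; python3 hz.py w8
```

```text
12.525 [ 0.5434 -0.2609  0.1889] [-1.7993e+02 -3.0000e-02  7.9030e+01] [-0.1   0.46  0.66] 0.0006
handle 2743 [ 0.4329 -0.2381  0.0762] [ 0.9811 -0.1933 -0.0018] topz [0.0772 0.0795 0.08  ] ((433.14373779296875, -239.29232788085938), (24.8193416595459, 102.16792297363281), 78.18118286132812)
post top 713 [ 0.5524 -0.2637  0.1079] [[-0.0095, -0.0094, 0.1058], [0.0116, 0.0138, 0.1095]] ((552.5276489257812, -264.20220947265625), (23.87994956970215, 21.31069564819336), 79.05225372314453)
bar 4910 [ 0.5374 -0.2599  0.0839] [[-0.0678, -0.0199, 0.0821], [0.0438, 0.0245, 0.0855]] ((537.4031982421875, -261.4971923828125), (46.59096908569336, 127.44945526123047), 78.62065124511719)
0.38 z98 0.08 y range [-0.2422 -0.2191]
0.4 z98 0.0798 y range [-0.2455 -0.2201]
0.42 z98 0.0798 y range [-0.2492 -0.2237]
0.44 z98 0.0797 y range [-0.253  -0.2273]
0.46 z98 0.0797 y range [-0.257  -0.2313]
0.48 z98 0.0798 y range [-0.2591 -0.2353]
```

View pics/w8.png

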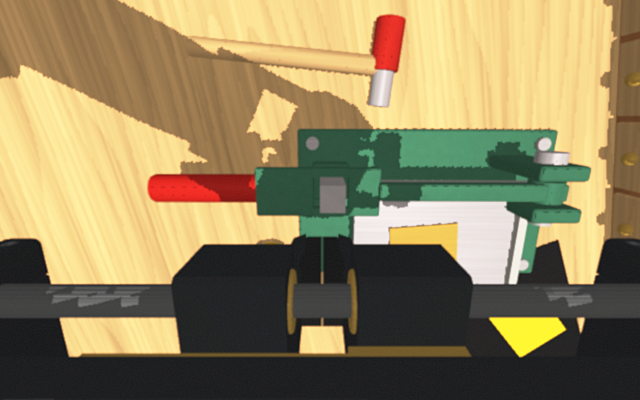

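```bash
python3 -c "
from h import *
moves([0.50,0.242,0.25],-2)"
```

```text
tool delta/0.25 [ 1.942 -0.553 -0.242] world-yaw change -81.0 => toolz turn 0.9 rows 10
```

Call:
apply_moves:
  increments: [0, 0, -0.2, 0, 0, 0, 1, 0.1, -0.03, -0.2, 0, 0, 0, 1, 0.2, -0.06, 0, 0, 0, 0, 1, 0.2, -0.06, 0, 0, 0, 0, 1, 0.2, -0.06, 0, 0, 0, 0, 1, 0.2, -0.06, 0, 0, 0, 0, 1, 0.2, -0.06, 0, 0, 0, 0, 1, 0.2, -0.06, 0, 0, 0, 0, 1, 0.2, -0.06, 0, 0, 0, 0, 0, 0.2, -0.06, 0, 0, 0, 0, 0]

```text
t: 13.82
ee_pos: [0.4987, 0.1815, 0.2897]
eef_rot: [180.0, -0.0, 79.0]
wrist_force: [-0.1, 0.3, 0.4]
grip_width: 0.0184
grip_force: 0.0
```

Call:
apply_moves:
  increments: [0.2, -0.06, 0, 0, 0, 0.11, 0, 0, 0, 0.1, 0, 0, 0.11, 0, 0, 0, 0.06, 0, 0, 0.11, 0, 0, 0, 0, 0, 0, 0.11, 0, 0, 0, 0, 0, 0, 0.11, 0, 0, 0, 0, 0, 0, 0.11, 0, 0, 0, 0, 0, 0, 0.11, 0, 0, 0, 0, 0, 0, 0.11, 0, 0, 0, 0, 0, 0, 0.02, 0, 0, 0, 0, 0, 0, 0, 0]

```text
t: 15.08
ee_pos: [0.4943, 0.232, 0.2496]
eef_rot: [180.0, -0.0, -1.8]
wrist_force: [0.3, -0.0, 1.0]
grip_width: 0.0881
grip_force: 0.0
```

```bash
python3 w.py w9 linchpin; python3 pin.py w9 0;python3 pin.py w9 1; python3 - <<'E'
from h import *
moves([.5,.242,.2],-2)
z=np.load('w9.npz');P=z['P'];d=z['d'];im=z['im']
m=(d>0)&(abs(P[...,0]-.54)<.05)&(abs(P[...,1]-.242)<.03)&(P[...,2]>.024)
v,u=np.where(m);print(u.min(),u.max(),v.min(),v.max())
q=P[m]
for x in np.arange(.49,.59,.004):
    s=q[(abs(q[:,0]-x)<.002)&(q[:,2]<.045)]
    if len(s)>3: print(round(x,3),len(s),s[:,1].min().round(4),s[:,1].max().round(4),s[:,2].max().round(4))
E
```

```text
15.075 [0.4943 0.232  0.2496] [180.    -0.    -1.83] [ 0.28 -0.01  1.01] 0.0881
linchpin 0.95 [309. 152.] 1051 [0.518 0.242 0.037] [0.47  0.22  0.017] [0.579 0.269 0.091]
linchpin 0.88 [173. 245.] 723 [0.391 0.449 0.016] [ 0.356  0.402 -0.002] [0.413 0.501 0.041]
head 384 [0.5223 0.2419 0.0371] [[0.5066, 0.226, 0.0356], [0.5387, 0.2581, 0.0392]] ((521.8455200195312, 242.92225646972656), (37.26807403564453, 34.05464553833008), 88.6506118774414)
shank 368 [0.5509 0.241  0.0321] [[0.5098, 0.2294, 0.0286], [0.5774, 0.2558, 0.0344]] ((541.8784790039062, 236.53285217285156), (31.839574813842773, 71.3551025390625), 77.7234878540039)
ring 360 [0.4821 0.2435 0.0746] [[0.4699, 0.2198, 0.0516], [0.4989, 0.2667, 0.0903]] ((484.175537109375, 243.3030242919922), (47.940460205078125, 31.492441177368164), 89.88284301757812)
plate z 0.019000257756229738
head 18 [0.3909 0.4888 0.0377] [[0.3885, 0.4869, 0.0359], [0.3932, 0.4916, 0.0396]] ((391.013916015625, 488.7369384765625), (4.733180999755859, 4.951106548309326), 42.31287384033203)
shank 32 [0.392  0.4832 0.0307] [[0.3892, 0.4789, 0.0273], [0.3939, 
[... 317 characters left out ...]
664198608
tool delta/0.25 [ 0.021 -0.04   0.198] world-yaw change -0.1 => toolz turn 0.002 rows 1
65 441 102 399
0.502 14 0.2224 0.2629 0.0448
0.506 37 0.2235 0.263 0.045
0.51 95 0.2258 0.2606 0.0409
0.514 78 0.2281 0.2584 0.0393
0.518 45 0.2342 0.2532 0.0388
0.522 42 0.2341 0.2502 0.0384
0.526 52 0.2339 0.2501 0.0384
0.53 46 0.2338 0.2499 0.0381
0.534 42 0.2337 0.2497 0.0381
0.538 54 0.2336 0.2495 0.0378
0.542 29 0.2359 0.2471 0.0351
0.546 32 0.2358 0.247 0.0353
0.55 38 0.2357 0.2468 0.035
0.554 30 0.2355 0.2466 0.0354
0.558 37 0.2354 0.2465 0.0352
0.562 33 0.2352 0.2464 0.0347
0.566 32 0.2351 0.2461 0.0355
0.57 38 0.235 0.246 0.0347
0.574 28 0.2349 0.2458 0.0348
0.578 20 0.236 0.2444 0.033
```

Call:
apply_moves:
  increments: [0.138, -0.044, 0, 0, 0, 0.002, 0, 0, 0, 0.2, 0, 0, 0, 0, 0, 0, 0.2, 0, 0, 0, 0, 0, 0, 0.2, 0, 0, 0, 0, 0, 0, 0.2, 0, 0, 0, 0, 0, 0, 0.1, 0, 0, 0, 0, 0, 0, 0.06, 0, 0, 0, 0, 0, 0, 0, 0, 0, 0, 0, 0, 0, 0, 0, 0, 0, 0]

```text
t: 16.3
ee_pos: [0.5301, 0.2423, 0.0106]
eef_rot: [-180.0, -0.1, -2.1]
wrist_force: [0.0, -0.5, 0.9]
grip_width: 0.0883
grip_force: 0.0
```

```bash
python3 -c "
from h import *
print(state()['ee_pos'],state()['wrist_force'])
moves([0.529,0.242,-0.011],-2)"
```

```text
[0.53014042 0.24231722 0.01064466] [ 0.00468011 -0.45287029  0.87565102]
tool delta/0.25 [-0.005  0.001  0.087] world-yaw change 0.1 => toolz turn -0.001 rows 1
```

Call:
apply_moves:
  increments: [-0.005, 0, 0.05, 0, 0, 0, 0, 0, 0, 0.035, 0, 0, 0, 0, 0, 0, 0, 0, 0, 0, 0, 0, 0, 0, 0, 0, 0, 1, 0, 0, 0, 0, 0, 0, 1, 0, 0, 0, 0, 0, 0, 1, 0, 0, 0, 0, 0, 0, 1, 0, 0, 0, 0, 0, 0, 1, 0, 0, 0, 0, 0, 0, 1]
  grip_force: 30

```text
t: 17.42
ee_pos: [0.5282, 0.2422, -0.0118]
eef_rot: [-180.0, -0.0, -2.1]
wrist_force: [-0.1, 0.1, 0.4]
grip_width: 0.0303
grip_force: 0.0
```

Call:
apply_moves:
  increments: [0, 0, 0, 0, 0, 0, 1, 0, 0, -0.08, 0, 0, 0, 1, 0, 0, -0.12, 0, 0, 0, 1, 0, 0, -0.16, 0, 0, 0, 1, 0, 0, -0.16, 0, 0, 0, 1, 0, 0, 0, 0, 0, 0, 1]

```text
t: 18.18
ee_pos: [0.5294, 0.2425, 0.1207]
eef_rot: [-179.9, -0.3, -2.1]
wrist_force: [0.1, 0.3, -2.4]
grip_width: 0.0175
grip_force: 30.0
```

```bash
cat > inhand.py <<'E'
from h import *
import sys
z=np.load(sys.argv[1]+'.npz');m=camera_model('wrist');Q=cloud('wrist',z['d'],m['mount'])*1000
# pin in tool frame: forward of fingers
sel=(z['d']>0)&(Q[...,0]>8)&(Q[...,0]<56)&(abs(Q[...,1])<15)&(Q[...,2]>-60)&(Q[...,2]<-20)
q=Q[sel]
for x in range(8,56,4):
    s=q[abs(q[:,0]-x)<2]
    if len(s)>5: print(x,len(s),'y',np.percentile(s[:,1],[3,97]).round(1),'ztop',np.percentile(s[:,2],5).round(1))
print('xmax',np.percentile(q[:,0],99))
E
python3 w.py w10; python3 inhand.py w10
```

```text
18.175 [0.5294 0.2425 0.1207] [-179.92   -0.29   -2.14] [ 0.06  0.33 -2.4 ] 0.0175
8 780 y [-14.5  14.5] ztop -58.6
12 529 y [-8.5  8.8] ztop -47.5
16 212 y [-5.7  5.9] ztop -44.4
20 215 y [-5.6  6. ] ztop -44.3
24 215 y [-5.6  5.7] ztop -44.3
28 227 y [-5.5  5.9] ztop -44.5
32 221 y [-5.5  5.8] ztop -44.3
36 228 y [-5.4  5.8] ztop -44.3
40 230 y [-5.3  5.7] ztop -44.5
44 236 y [-5.3  5.7] ztop -44.3
48 237 y [-4.9  5.2] ztop -43.9
52 108 y [-3.6  3.8] ztop -42.6
xmax 51.665412018114324
```

View pics/w10.png

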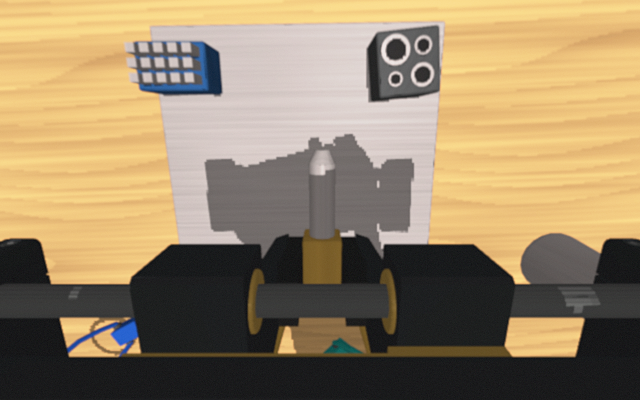

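```bash
python3 - <<'E'
from h import *
moves([.4834,-.2502,.16],-11.2)
m=camera_model('wrist');z=np.load('w10.npz');Q=cloud('wrist',z['d'],m['mount'])*1000
q=Q[(z['d']>0)&(z['d']<.3)]
for a in range(0,110,10):
    s=q[(abs(q[:,1])>=a)&(abs(q[:,1])<a+10)&(q[:,2]<0)]
    if len(s)>10: print(a,np.percentile(s[:,2],98).round(0))
E
```

```text
tool delta/0.25 [-0.105  1.975 -0.167] world-yaw change -9.1 => toolz turn 0.101 rows 10
0 -40.0
10 -43.0
20 -60.0
30 -104.0
40 -111.0
50 -110.0
60 -109.0
70 -98.0
80 -99.0
```

Call:
apply_moves:
  increments: [0, 0, -0.2, 0, 0, 0, 1, 0, 0.05, -0.2, 0, 0, 0, 1, -0.01, 0.15, -0.17, 0, 0, 0, 1, -0.02, 0.22, 0, 0, 0, 0, 1, -0.02, 0.22, 0, 0, 0, 0, 1, -0.02, 0.22, 0, 0, 0, 0, 1, -0.02, 0.22, 0, 0, 0, 0, 1, -0.01, 0.22, 0, 0, 0, 0, 1, 0, 0.22, 0, 0, 0, 0, 1, 0, 0.22, 0, 0, 0, 0, 1]

```text
t: 19.48
ee_pos: [0.4861, -0.1932, 0.2587]
eef_rot: [-179.9, 0.2, -2.2]
wrist_force: [0.0, 0.8, -2.1]
grip_width: 0.0179
grip_force: 30.0
```

Call:
apply_moves:
  increments: [0, 0.15, 0, 0, 0, 0.05, 1, 0, 0.08, 0.1, 0, 0, 0.051, 1, 0, 0, 0.2, 0, 0, 0, 1, 0, 0, 0.1, 0, 0, 0, 1, 0, 0, 0, 0, 0, 0, 1]

```text
t: 20.1
ee_pos: [0.4819, -0.248, 0.1576]
eef_rot: [-179.8, 0.3, -11.2]
wrist_force: [0.8, 0.1, -0.8]
grip_width: 0.0176
grip_force: 30.0
```

```bash
python3 w.py w11; python3 inhand.py w11; python3 sh.py w11; python3 -c "
from h import *
moves([.4834,-.2502,.085],-11.2)"
```

```text
20.1 [ 0.4819 -0.248   0.1576] [-179.82    0.33  -11.25] [ 0.8   0.06 -0.82] 0.0176
8 784 y [-14.6  14.6] ztop -58.4
12 539 y [-8.4  8.9] ztop -47.6
16 209 y [-5.3  5.9] ztop -44.3
20 212 y [-5.7  5.9] ztop -44.2
24 222 y [-5.7  5.5] ztop -44.5
28 222 y [-5.6  5.8] ztop -44.3
32 221 y [-5.6  5.7] ztop -44.3
36 229 y [-5.5  5.7] ztop -44.5
40 236 y [-5.4  5.6] ztop -44.5
44 231 y [-5.4  5.6] ztop -44.6
48 237 y [-5.   5.1] ztop -44.1
52 113 y [-3.5  3.8] ztop -42.5
xmax 51.776961594401314
handle 248 [ 0.4642 -0.2963  0.0867] [-0.021   0.9315 -0.3632] topz [0.0748 0.128  0.1321] ((461.1986389160156, -312.18994140625), (114.9461669921875, 31.42845344543457), 86.63783264160156)
post top 1122 [ 0.5524 -0.2641  0.1079] [[-0.0098, -0.0092, 0.1064], [0.0115, 0.0136, 0.1092]] ((552.23583984375, -264.2378234863281), (23.437908172607422, 21.59566879272461), 78.18074035644531)
bar 6120 [ 0.5486 -0.2638  0.0839] [[-0.0657, -0.0201, 0.0822], [0.0438, 0.0245, 0.0854]] ((540.4361572265625, -261.7077331542969), (46.134639739990234, 116.52339935302734), 78.88662719726562)
tool delta/0.25 [0.005 0.006 0.298] world-yaw change 0.0 => toolz turn -0.0 rows 2
```

Call:
apply_moves:
  increments: [0.005, 0.006, 0.15, 0, 0, 0, 1, 0, 0, 0.12, 0, 0, 0, 1, 0, 0, 0.08, 0, 0, 0, 1, 0, 0, 0.04, 0, 0, 0, 1, 0, 0, 0.014, 0, 0, 0, 1, 0, 0, 0, 0, 0, 0, 1, 0, 0, 0, 0, 0, 0, 1]

```text
t: 21.02
ee_pos: [0.4844, -0.2509, 0.0604]
eef_rot: [180.0, -0.1, -11.2]
wrist_force: [-0.4, 0.9, -1.9]
grip_width: 0.0178
grip_force: 30.0
```

```bash
python3 w.py w12; python3 inhand.py w12|tail -5; python3 sh.py w12|tail -2; python3 -c "
from h import *
p=np.array([.5524,-.2641]);a=np.radians(-11.2);ux=np.array([np.cos(a),np.sin(a)]);uy=np.array([-ux[1],ux[0]])
d=state()['ee_pos'][:2]-p;print('shear xy',d@ux,d@uy)"
```

```text
21.025 [ 0.4844 -0.2509  0.0604] [ 1.7996e+02 -7.0000e-02 -1.1240e+01] [-0.41  0.95 -1.87] 0.0178
40 494 y [-14.   13.9] ztop -44.1
44 512 y [-14.1  13.9] ztop -44.1
48 583 y [-14.   13.6] ztop -43.5
52 417 y [-13.9  14.6] ztop -41.8
xmax 52.22045834579653
post top 3734 [ 0.55   -0.2636  0.1076] [[-0.0349, -0.0093, 0.1042], [0.0115, 0.0136, 0.1092]] ((537.7221069335938, -261.17913818359375), (24.136972427368164, 52.00325393676758), 78.91119384765625)
bar 15553 [ 0.5525 -0.264   0.0838] [[-0.0586, -0.02, 0.0821], [0.0441, 0.0244, 0.0854]] ((543.1699829101562, -262.2104187011719), (46.2973518371582, 109.07645416259766), 78.93148040771484)
shear xy -0.06932930844162849 -0.00023518548108689803
```

View pics/w12.png

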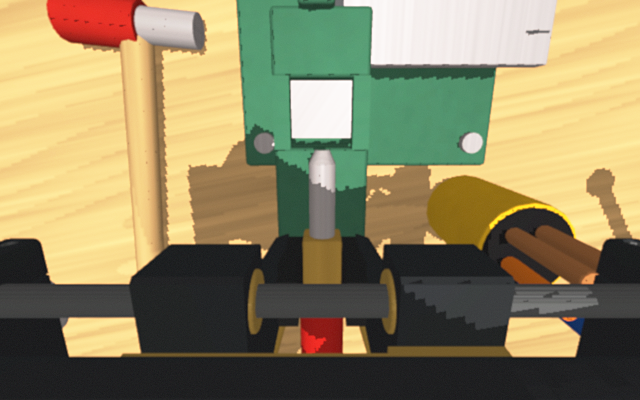

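The pin at (322,150-235) is lined up with the post at (321,110). The file pot at (500,220) is off to the side. Lowering a few mm, then inserting.

Call:
apply_moves:
  increments: [0, -0.001, 0.019, 0, 0, 0, 1, 0, 0, 0, 0, 0, 0, 1, 0.02, 0, 0, 0, 0, 0, 1, 0.02, 0, 0, 0, 0, 0, 1, 0.02, 0, 0, 0, 0, 0, 1, 0, 0, 0, 0, 0, 0, 1]

```text
t: 21.82
ee_pos: [0.4996, -0.2536, 0.0552]
eef_rot: [180.0, -0.1, -11.2]
wrist_force: [0.6, -0.3, 4.4]
grip_width: 0.0175
grip_force: 30.0
```

Call:
apply_moves:
  increments: [0, 0, -0.003, 0, 0, 0, 1, 0.02, 0, 0, 0, 0, 0, 1, 0.02, 0, 0, 0, 0, 0, 1, 0.02, 0, 0, 0, 0, 0, 1, 0, 0, 0, 0, 0, 0, 1]

```text
t: 22.45
ee_pos: [0.5139, -0.2563, 0.0555]
eef_rot: [-180.0, -0.0, -11.2]
wrist_force: [-0.8, 0.6, -2.0]
grip_width: 0.0177
grip_force: 30.0
```

Call:
apply_moves:
  increments: [0.02, 0, 0, 0, 0, 0, 1, 0.02, 0, 0, 0, 0, 0, 1, 0.014, 0, 0, 0, 0, 0, 1, 0.006, 0, 0, 0, 0, 0, 1, 0, 0, 0, 0, 0, 0, 1]

```text
t: 23.08
ee_pos: [0.5283, -0.2591, 0.0556]
eef_rot: [-180.0, 0.0, -11.2]
wrist_force: [-0.7, 0.3, -2.5]
grip_width: 0.0177
grip_force: 30.0
```

Nearly home and no force yet, so I'll push the last bit until it makes contact.

Call:
apply_moves:
  increments: [0.004, 0, 0, 0, 0, 0, 1, 0.004, 0, 0, 0, 0, 0, 1, 0.003, 0, 0, 0, 0, 0, 1, 0, 0, 0, 0, 0, 0, 1]

```text
t: 23.58
ee_pos: [0.5292, -0.2593, 0.0556]
eef_rot: [-180.0, 0.3, -11.2]
wrist_force: [-11.1, 2.4, 4.2]
grip_width: 0.0177
grip_force: 30.0
```

Call:
apply_moves:
  increments: [0, 0, 0, 0, 0, 0, 0.5, 0, 0, 0, 0, 0, 0, 0.5, 0, 0, 0, 0, 0, 0, 0.5, 0, 0, 0, 0, 0, 0, 0.5, 0, 0, -0.1, 0, 0, 0, 0.5, 0, 0, -0.2, 0, 0, 0, 0.5, 0, 0, -0.2, 0, 0, 0, 0.5, 0, 0, 0, 0, 0, 0, 1, 0, 0, 0, 0, 0, 0, 1]

```text
t: 24.7
ee_pos: [0.5306, -0.2594, 0.1797]
eef_rot: [-180.0, 0.1, -11.2]
wrist_force: [-0.1, -0.3, -0.1]
grip_width: 0.0262
grip_force: 0.0
```

```bash
python3 w.py w13 ring linchpin; cat > loc.py <<'E'
from h import *
import sys
z=np.load(sys.argv[1]+'.npz');P=z['P'];d=z['d'];im=z['im'].astype(int)
p=np.array([.5524,-.2641]);a=np.radians(-11.2);ux=np.array([np.cos(a),np.sin(a)]);uy=np.array([-ux[1],ux[0]])
L=np.stack([(P[...,:2]-p)@ux,(P[...,:2]-p)@uy,P[...,2]],-1)*1000
m=(d>0)&(abs(L[...,1])<30)&(L[...,2]>87)&(L[...,2]<200)&(L[...,0]>-110)&(L[...,0]<60)
q=L[m]
for x in range(-104,60,6):
    s=q[abs(q[:,0]-x)<3]
    if len(s)>3: print(x,len(s),'y',np.percentile(s[:,1],[3,97]).round(1),'z',np.percentile(s[:,2],[5,50,95]).round(1))
dd=(state()['ee_pos'][:2]-p)*1000;print('tcp shear',dd@ux,dd@uy,state()['ee_pos'][2])
E
python3 loc.py w13
```

```text
24.7 [ 0.5306 -0.2594  0.1797] [-1.7996e+02  7.0000e-02 -1.1240e+01] [-0.07 -0.28 -0.06] 0.0262
ring 0.7 [ 85. 326.] 1721 [ 0.449 -0.012  0.099] [ 0.425 -0.224 -0.001] [0.573 0.037 0.3  ]
ring 0.57 [298. 238.] 818 [ 0.498 -0.246  0.116] [ 0.402 -0.278 -0.003] [ 0.558 -0.203  0.29 ]
linchpin 0.84 [320. 210.] 1772 [ 0.518 -0.262  0.102] [ 0.452 -0.276  0.   ] [ 0.581 -0.215  0.15 ]
-74 133 y [-18.4  18. ] z [142.5 146.2 148.8]
-68 103 y [-19.4  19.7] z [134.6 140.7 143.4]
-62 60 y [-20.   20.4] z [125.4 130.2 134.3]
-56 58 y [-20.5  21. ] z [116.3 120.3 125.6]
-50 119 y [-21.7  21.5] z [109.2 112.6 117. ]
-44 178 y [-19.6  19.5] z [ 99.9 102.6 108.4]
-38 260 y [-15.2  15.5] z [ 95.2 100.9 102.9]
-32 157 y [-9.   9.4] z [ 95.5 102.  103.1]
-26 146 y [-8.6  8.3] z [100.7 101.8 103. ]
-20 147 y [-8.5  8.2] z [100.8 101.9 102.8]
-14 105 y [-8.5  8.2] z [101.1 102.  103.1]
-8 213 y [-11.4  11.2] z [107.  108.  109.1]
-2 225 y [-10.8  11.2] z [106.8 108.  108.9]
4 210 y [-11.1  11.8] z [106.9 108.  109.1]
10 255 y [-11.1  11.1] z [ 91.6 107.3 109. ]
16 107 y [-5.1  5.7] z [95.3 98.1 99.7]
22 98 y [-5.1  5.7] z [94.8 97.6 99.5]
28 49 y [-3.9  4. ] z [94.6 96.2 98.1]
46 156 y [-5.8  9.7] z [90.4 91.6 92.7]
52 140 y [-5.8  9.6] z [90.1 91.6 92.9]
58 139 y [-5.7  9.6] z [90.5 91.8 93.1]
tcp shear -22.393740158490356 0.35953082883795856 0.17920569286019644
```

The pin is home: the tip is at shear x ≈ +29 mm, the head is against the post, and the ring is open with its end near (-80, 155). Next I'll move behind the ring and turn the tool 90°.

Call:
apply_moves:
  increments: [-0.12, 0, 0, 0, 0, 0, 1, -0.12, 0, 0, 0, 0, -0.1, 1, -0.1, 0, 0, 0, 0, 0, 1, 0, 0, 0, 0, 0, -0.11, 1, 0, 0, 0, 0, 0, -0.11, 1, 0, 0, 0, 0, 0, -0.11, 1, 0, 0, 0, 0, 0, -0.11, 1, 0, 0, 0, 0, 0, -0.11, 1, 0, 0, 0, 0, 0, -0.11, 1, 0, 0, 0, 0, 0, -0.11, 1]
  grip_force: 20

```text
t: 26.1
ee_pos: [0.4469, -0.2468, 0.1798]
eef_rot: [-179.9, -0.0, 67.4]
wrist_force: [-0.4, 0.5, 0.2]
grip_width: 0.0005
grip_force: 0.0
```

Call:
apply_moves:
  increments: [0, 0, 0, 0, 0, -0.11, 1, 0, 0, 0, 0, 0, -0.02, 1, 0, 0, 0, 0, 0, 0, 1]

```text
t: 26.48
ee_pos: [0.447, -0.2469, 0.1803]
eef_rot: [-180.0, -0.0, 78.6]
wrist_force: [-0.4, -0.8, -0.5]
grip_width: 0.0005
grip_force: 0.0
```

```bash
cat > go.py <<'E'
from h import *
import sys
p=np.array([.5524,-.2641]);a=np.radians(-11.2);ux=np.array([np.cos(a),np.sin(a)]);uy=np.array([-ux[1],ux[0]])
dd=(state()['ee_pos'][:2]-p)*1000;print('tcp shear',dd@ux,dd@uy,state()['ee_pos'][2],state()['eef_rot'])
x,y,z=map(float,sys.argv[1:4]);t=p+(x*ux+y*uy)/1000
moves([*t,z],79)
E
python3 go.py -108 0 0.110
```

```text
tcp shear -106.7105102047839 -3.636825157894936 0.18029420897269888 [-1.79964803e+02 -2.29574945e-02  7.86092407e+01]
tool delta/0.25 [ 0.014 -0.005  0.281] world-yaw change 0.4 => toolz turn -0.004 rows 2
```

Call:
apply_moves:
  increments: [0.014, -0.005, 0.15, 0, 0, -0.004, 1, 0, 0, 0.131, 0, 0, 0, 1, 0, 0, 0, 0, 0, 0, 1, 0, 0.044, -0.008, 0, 0, 0, 1, 0, 0.034, -0.018, 0, 0, 0, 1, 0, 0.034, -0.018, 0, 0, 0, 1, 0, 0.037, -0.008, 0, 0, 0, 1, 0, 0.037, -0.008, 0, 0, 0, 1, 0, 0, 0, 0, 0, 0, 1]

```text
t: 27.6
ee_pos: [0.4928, -0.2522, 0.1253]
eef_rot: [180.0, -0.0, 79.1]
wrist_force: [-0.9, 0.8, 1.1]
grip_width: -0.0
grip_force: 0.5
```

```bash
python3 go.py -61.4 0 0.125; python3 - <<'E'
from h import *
for n in ['side','scene']:
    M=c2w(n);im,d=camera(n);P=cloud(n,d,M);np.savez(n+'2.npz',im=im,d=d,P=P);r=silhouettes(n,'ring')
    m=camera_model(n)
    for k in r[:2]:
        q=P[k['mask']&(d>0)];q=q[(abs(q[:,0]-.52)<.1)&(abs(q[:,1]+.26)<.06)]
        if len(q):print(n,k['p'],k['pixel'],len(q),q.min(0).round(3),q.max(0).round(3))
im=np.load('side2.npz')['im'];cv2.imwrite('pics/s2.png',cv2.resize(im[150:300,320:480,::-1],None,fx=4,fy=4,interpolation=2))
E
python3 w.py w14; python3 loc.py w14|head -20
```

```text
tcp shear -60.78481649831262 0.1243399558830519 0.12527505672453434 [ 1.79992109e+02 -2.14646036e-03  7.91405505e+01]
tool delta/0.25 [-0.    -0.002  0.001] world-yaw change -0.1 => toolz turn 0.002 rows 1
27.8 [ 0.492  -0.252   0.1252] [-1.7997e+02 -1.0000e-02  7.9120e+01] [-1.34  1.   -0.2 ] 0.0007
-74 165 y [ 9.9 10.8] z [162.9 174.4 192.2]
-68 608 y [ 8.4 10.6] z [161.7 182.9 198.5]
-62 601 y [-2.5  9.3] z [161.3 178.7 198.3]
-56 603 y [8.5 9.9] z [161.7 183.3 198.6]
-50 364 y [ 8.9 10.9] z [162.6 179.5 197. ]
-44 622 y [-6.3 23.7] z [ 93.9 152.2 164. ]
-38 61 y [-14.3  24.2] z [ 95.5 127.5 148.2]
-32 226 y [-7.6  9. ] z [ 92.6 101.9 103.1]
-26 262 y [-7.9  9. ] z [ 91.5 101.9 103. ]
-20 264 y [-7.7  9. ] z [ 91.4 101.8 102.8]
-14 334 y [-9.7 11.1] z [ 91.  101.7 106.9]
-8 424 y [-11.6  11.9] z [ 93.1 107.6 108.7]
-2 386 y [-11.4  12. ] z [ 93.5 107.7 108.8]
4 395 y [-11.2  11.9] z [ 92.9 107.7 108.7]
10 253 y [-11.1  12. ] z [ 93.7 107.8 108.8]
16 102 y [-4.5  5.8] z [94.2 97.4 99.1]
22 128 y [-4.2  5.7] z [93.2 97.3 98.9]
28 49 y [-3.6  4.2] z [93.  94.9 96.8]
40 23 y [-3.7  8.4] z [87.5 89.  91.8]
46 233 y [-5.1  9.9] z [87.9 91.5 92.7]
```

The ring is now almost upright (end near x -42, z 165), and the pin is still home. Continuing along the arc.

Call:
apply_moves:
  increments: [0, 0.038, 0.002, 0, 0, 0, 1, 0, 0.038, 0.002, 0, 0, 0, 1, 0, 0.036, 0.011, 0, 0, 0, 1, 0, 0.036, 0.011, 0, 0, 0, 1, 0, 0.032, 0.021, 0, 0, 0, 1, 0, 0.032, 0.021, 0, 0, 0, 1, 0, 0, 0, 0, 0, 0, 1]

```text
t: 28.72
ee_pos: [0.5445, -0.262, 0.1077]
eef_rot: [-180.0, -0.0, 79.1]
wrist_force: [-0.1, 0.8, 0.3]
grip_width: 0.0007
grip_force: 0.0
```

```bash
python3 w.py w15; python3 loc.py w15
```

```text
28.725 [ 0.5445 -0.262   0.1077] [-1.7995e+02 -3.0000e-02  7.9130e+01] [-0.05  0.75  0.26] 0.0007
-44 91 y [-8.3 11.6] z [ 95.2 101.7 103. ]
-38 406 y [-11.8  15.1] z [ 95.8 101.7 103. ]
-32 401 y [-8.2 18.4] z [ 92.8 101.8 104. ]
-26 363 y [-6.8 21. ] z [ 91.3 102.1 110.8]
-20 580 y [-3.8 22.7] z [ 93.4 113.4 172.8]
-14 1270 y [-8.  22.9] z [100.6 162.8 191.6]
-8 1179 y [-7.9 22.5] z [107.4 157.1 185.5]
-2 1290 y [-8.2 21.6] z [107.5 164.3 191.3]
4 679 y [-0.9 18.6] z [ 96.2 143.9 177.5]
10 252 y [-0.5 14.7] z [ 92.3 108.2 146.2]
16 154 y [-4.3  5.7] z [93.5 97.6 99.1]
22 159 y [-4.3  5.7] z [93.9 97.3 99. ]
28 66 y [-3.   4.3] z [93.1 95.8 97.1]
40 17 y [-2.7  8.1] z [87.1 88.5 90.7]
46 253 y [-5.3  9.8] z [88.7 91.6 92.7]
52 225 y [-5.3  9.9] z [89.8 91.8 92.8]
58 190 y [-5.3  9.8] z [89.7 91.8 92.8]
tcp shear -8.341930207023825 0.42473164210034364 0.10805766024430882
```

Call:
apply_moves:
  increments: [0, 0.018, 0.018, 0, 0, 0, 1, 0, 0.018, 0.018, 0, 0, 0, 1, 0, 0.016, 0.018, 0, 0, 0, 1, 0, 0.016, 0.018, 0, 0, 0, 1, 0, 0.01, 0, 0, 0, 0, 1, 0, 0, 0, 0, 0, 0, 1, 0, 0, 0, 0, 0, 0, 1]

```text
t: 29.65
ee_pos: [0.5635, -0.2658, 0.0906]
eef_rot: [180.0, 0.0, 79.1]
wrist_force: [-0.6, -0.1, -0.6]
grip_width: 0.0007
grip_force: 0.0
```

```bash
python3 w.py w16; python3 loc.py w16
```

```text
29.65 [ 0.5635 -0.2658  0.0906] [1.7999e+02 1.0000e-02 7.9120e+01] [-0.62 -0.06 -0.56] 0.0007
-68 2662 y [-1.4 29.5] z [188.6 194.1 199.4]
-62 168 y [-0.9 28.9] z [190.  195.1 199.7]
-56 11 y [25.8 26.2] z [199.3 199.5 200. ]
-50 12 y [25.8 26.2] z [199.3 199.7 199.9]
-44 86 y [-3.2 26.2] z [ 94.6 101.8 199.8]
-38 392 y [-3.1 26. ] z [ 94.7 101.6 103.4]
-32 424 y [-2.9 26. ] z [ 91.  101.3 103.3]
-26 407 y [-2.9 19.8] z [ 91.3 101.3 103. ]
-20 390 y [-3.  20.9] z [ 90.8 101.2 102.8]
-14 345 y [-2.9 22.3] z [ 91.8 101.  102.5]
-8 444 y [-0.3 23.5] z [ 92.  107.  108.8]
-2 481 y [ 3.7 23.6] z [ 92.3 107.5 143.6]
4 1404 y [-7.8 25.9] z [ 94.5 151.1 195.2]
10 1152 y [-7.9 22.6] z [ 94.1 140.8 168.6]
16 1123 y [-8.  25.8] z [ 94.3 149.5 169.1]
22 968 y [-7.1 19.1] z [ 94.  149.1 194.2]
28 214 y [-4.4 16.2] z [92.8 94.5 97.3]
34 208 y [-5.5 10.8] z [93.1 94.4 95.4]
40 13 y [-1.9  7.6] z [87.5 89.1 93.4]
46 290 y [-4.9  9.9] z [88.5 91.6 92.8]
52 272 y [-4.8 26.6] z [89.6 91.9 93.2]
58 232 y [-4.9 26.8] z [89.8 91.9 93.5]
tcp shear 11.158568534296553 0.42653998698949147 0.0905927320789627
```

The ring has snapped down; its end shows at x ≈ 34, z ≈ 94. Lifting clear and verifying.

Call:
apply_moves:
  increments: [0, 0, -0.1, 0, 0, 0, 1, 0, 0, -0.2, 0, 0, 0, 1, 0, 0, -0.2, 0, 0, 0, 1, 0, -0.1, -0.1, 0, 0, 0, 1, 0, 0, 0, 0, 0, 0, 1, 0, 0, 0, 0, 0, 0, 1]

```text
t: 30.45
ee_pos: [0.5389, -0.261, 0.2391]
eef_rot: [-179.9, -0.0, 79.1]
wrist_force: [0.4, -0.0, -0.3]
grip_width: 0.0004
grip_force: 0.0
```

```bash
python3 w.py w17; python3 loc.py w17; python3 hz.py w17; python3 - <<'E'
from h import *
a=np.load('scene0.npz');im,d=camera('scene');P=cloud('scene',d,c2w('scene'))
for k in ['mandrel','stamp_box','dapping_block','punch_rack','hammer','file_pot','brass_blank']:
    r=silhouettes('scene',k)
    if r: m=r[0]['mask']&(d>0);print(k,r[0]['pixel'],np.median(P[m],0).round(3))
im=np.load('w17.npz')['im'];cv2.imwrite('pics/fin.png',cv2.resize(im[100:250,200:440,::-1],None,fx=3,fy=3))
E
```

```text
30.45 [ 0.5389 -0.261   0.2391] [-1.7992e+02 -5.0000e-02  7.9110e+01] [ 0.4  -0.01 -0.33] 0.0004
-44 48 y [-10.   11.1] z [ 94.8 101.6 103.1]
-38 173 y [-15.   14.5] z [ 94.4 101.4 102.9]
-32 168 y [-17.3  16.6] z [ 93.6 101.3 102.8]
-26 171 y [-18.6  18.7] z [ 93.9 101.3 103.2]
-20 173 y [-20.6  20.6] z [ 93.2 101.  102.9]
-14 176 y [-21.4  21.8] z [ 93.4 101.1 107.3]
-8 217 y [-22.8  23. ] z [ 93.6 107.6 109.2]
-2 214 y [-23.   22.9] z [ 93.4 107.3 109.1]
4 204 y [-21.7  22. ] z [ 93.3 107.6 108.8]
10 171 y [-22.5  22.7] z [ 93.2 100.5 108.9]
16 126 y [-21.6  21.2] z [93.2 95.5 99.1]
22 119 y [-18.3  18.4] z [93.2 95.1 98.5]
28 112 y [-14.9  14.8] z [92.7 94.7 96.5]
34 71 y [-9.7  9.6] z [92.9 94.4 95.7]
40 12 y [-1.6  7.3] z [88.6 90.2 92.6]
46 93 y [-5.9  9.6] z [89.4 91.7 92.9]
52 86 y [-5.9  9.4] z [89.9 91.8 92.9]
58 74 y [-5.7  9.7] z [90.2 91.5 93. ]
tcp shear -13.798046731011967 0.48233446985602224 0.2387834561233812
0.38 z98 0.08 y range [-0.2429 -0.2193]
0.4 z98 0.0798 y range [-0.246  -0.2199]
0.42 z98 0.0797 y range [-0.2496 -0.2238]
0.44 z98 0.0796 y range [-0.2535 -0.2277]
0.46 z98 0.0798 y range [-0.2574 -0.2316]
0.48 z98 0.0802 y range [-0.2593 -0.235 ]
mandrel [276.0, 184.6] [ 0.46  -0.005  0.123]
stamp_box [411.2, 153.5] [0.642 0.335 0.056]
punch_rack [362.8, 163.4] [0.556 0.25  0.02 ]
file_pot [168.7, 298.6] [ 0.475 -0.361  0.084]
brass_blank [225.3, 344.2] [ 0.636 -0.352  0.063]
```

View pics/fin.png

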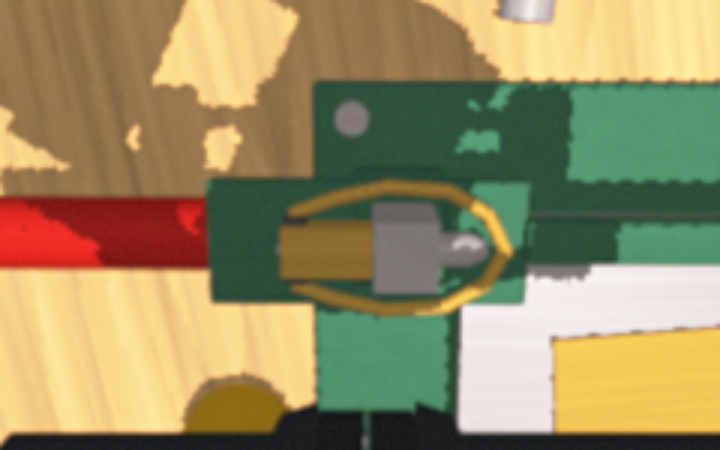

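The picture shows the arm down round the post, the pin's head (325,250) against the post (405,250), and the ring round the post with its end at (505,250), beyond the tip (465,248). Handing it in.

```bash
python3 -c "
from bench import *
print(finish_job())"
```

```text
the job is handed in; nothing more can be done
None
```

The shear is locked and handed in at about 30 s: the handle is down on its stop, the pin is home against the post and the ring has snapped down over its end; the bystanders I could check had not moved, though the hammer and dapping block weren't found in the last scene picture and the punch rack was misidentified.

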